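# Put the laundry tubs away in their bolted bays

## Task

Put away the laundry products standing on the counter: draw back the bolts of both bays and push every loose low tub and tall canister up the ramp and over the lip into the bay that has the same product as a sample on its far ledge, sliding them, not lifting them. When all of them stand upright inside, slide both bolts fully home into their keepers. Leave everything else on the counter where it is.

Things in the scene. Friction and masses are not known exactly. Their poses are not given: they have to be found in the camera images.
- bay_left: The left bay (y > 0), a fixed grey tray: a straight lane running inwards along its own +y, 104 mm wide (own x -52 to 52). Origin: on the table, at the lip's outer edge, mid-mouth. Inwards from it: ramp (118 mm wide) from -50 mm, height 0, up to the lip at 0, 8 mm high and 10 mm deep, then floor 4 mm high; side walls 22 mm high from 24 mm; back wall at 225 mm. Two tubs fit one behind the other.
- bay_left_keeper (a point): Keeper of the left bolt: steel block 20 x 26 x 48 mm high beside the mouth. The point: its centre in plan, 34 mm up (the bolt's axis), own x -62 mm, 11 mm inwards. The bolt, a steel rod 11 mm thick, crosses the mouth from here along own x to its open-topped steel barrel (own x 54 to 214 mm, 26 mm wide, 48 mm high). A tub is clear of the bolt when its centre is over 60 mm inwards.
- bay_left_bolt (a joint): Slide of the left bay's bolt along the bay's own x, in m: 0 = fully home in its keeper (mouth barred), 0.112 = fully drawn (mouth clear). It drags with about 2.5 N and stays where it is left.
- bay_left_handle (a point): Handle of the left bolt: upright steel post 12 mm thick that stands from the rod at 34 mm to 92 mm height, with a 16 mm black cap on top (84 to 92 mm). The point is on its axis, 72 mm above the table, 11 mm inwards of the bay's origin, own x = 72 mm + bolt slide. The barrel's top is at 48 mm, so it can be pushed or pinched between 50 and 90 mm.
- bay_right: The right bay (y < 0), a fixed grey tray: a straight lane running inwards along its own -y, 104 mm wide (own x -52 to 52). Origin: on the table, at the lip's outer edge, mid-mouth. Inwards from it: ramp (118 mm wide) from -50 mm, height 0, up to the lip at 0, 8 mm high and 10 mm deep, then floor 4 mm high; side walls 22 mm high from 24 mm; back wall at 225 mm. Two tubs fit one behind the other.
- bay_right_keeper (a point): Keeper of the right bolt: steel block 20 x 26 x 48 mm high beside the mouth. The point: its centre in plan, 34 mm up (the bolt's axis), own x -62 mm, 11 mm inwards. The bolt, a steel rod 11 mm thick, crosses the mouth from here along own x to its open-topped steel barrel (own x 54 to 214 mm, 26 mm wide, 48 mm high). A tub is clear of the bolt when its centre is over 60 mm inwards.
- bay_right_bolt (a joint): Slide of the right bay's bolt along the bay's own x, in m: 0 = fully home in its keeper (mouth barred), 0.112 = fully drawn (mouth clear). It drags with about 2.5 N and stays where it is left.
- bay_right_handle (a point): Handle of the right bolt: upright steel post 12 mm thick that stands from the rod at 34 mm to 92 mm height, with a 16 mm black cap on top (84 to 92 mm). The point is on its axis, 72 mm above the table, 11 mm inwards of the bay's origin, own x = 72 mm + bolt slide. The barrel's top is at 48 mm, so it can be pushed or pinched between 50 and 90 mm.
- low1_centre (a point): Low tub, round, white plastic with a grey lid band, 86 mm diameter, 46 mm high, about 0.45 kg, too wide to grip; may be absent (None). The point is its centre, half-way up; z axis upright.
- tall1_centre (a point): Tall canister, round, white plastic with a grey lid band, 86 mm diameter, 76 mm high, about 0.45 kg, too wide to grip; may be absent (None). The point is its centre, half-way up; z axis upright.
- low2_centre (a point): Low tub, round, white plastic with a grey lid band, 86 mm diameter, 46 mm high, about 0.45 kg, too wide to grip; may be absent (None). The point is its centre, half-way up; z axis upright.
- sample_low_centre (a point): Sample low tub, same shape as the loose ones, fixed on the ledge at the far end of one of the two bays; it shows which product that bay is for. Its centre, half-way up; the bay is on the same side (sign of y).
- sample_tall_centre (a point): Sample tall canister, same shape as the loose ones, fixed on the ledge at the far end of one of the two bays; it shows which product that bay is for. Its centre, half-way up; the bay is on the same side (sign of y).
- soap: Bystander: amber bottle, 60 mm wide, 150 high; origin at the centre of its underside. Leave it alone.
- scoop: Bystander: clear cup, 64 mm wide, 50 high; origin at the centre of its underside. Leave it alone.
- dish: Bystander: white saucer, 100 mm wide; origin at the centre of its underside. Leave it alone.
- brush: Bystander: brush lying flat; origin at the centre of its underside. Leave it alone.
- jar: Bystander: glass jar, 56 mm wide, 60 high; origin at the centre of its underside. Leave it alone.
- sponge: Bystander: yellow sponge block 90 x 60 x 30 mm; origin at the centre of its underside. Leave it alone.
- stain: Bystander: small white bottle, 44 mm wide, 110 high; origin at the centre of its underside. Leave it alone.
Not all that is in view belongs to the job. What is shaped like the part that bears low1_centre but purple or red is not meant.

How it is judged:
By the outcome, as a careful person would: the job done as asked, in the order asked, and still so for the second after the job is handed in, with the robot touching nothing.
Of low1, tall1, low2 only 2 to 3 are there at a start; the rules pass over those that are not, and their reading is None.
At some moment in a run one of low1, tall1, low2 may be knocked a few centimetres aside while the robot is not near it.
Once in a run the grip may slacken for a moment while it holds something.
It also fails if it takes over 210 s, if anything falls off the work surface, if the arm or the gripper's body presses on something with over 40 N, if the wrist force passes 120 N, or if a joint passes its speed limit or range.

## Robot

A 6-joint arm with a two-finger parallel gripper is mounted at the origin on the work surface. World frame = base frame: x ahead of the robot, y to its left, z up, the work surface at z = 0. Lengths are in mm, angles in rad, forces in N, time in s.
With the tool pointing down it reaches from about 275 to 750 mm from the base axis. Payload 10.2 kg.
Tool frame: the origin (TCP) lies at the very end of the fingers, on their centre line; the grasp point (between the pads) lies 19 mm behind it; z points along the fingers, y is the line along which they close (so a half turn about z gives the same grasp; the last joint's range is limited). The gripper opens to 85 mm and grips with 20 to 120 N. Pads are 22 mm wide; open, the fingers measure 114 mm over their backs; the gripper's body (76 mm by 85 mm) begins 54 mm behind the grasp point. The pads swing forward as they close: fully open they stand 13 mm farther back than shut.
Start: joints at [-0.223, 0.313, 1.498, -0, 1.331, -0.223], TCP at [525.006, -0.013, 231.294] pointing down, gripper open.
Joint ranges: [-2.94, 2.94], [-0.97, 2.17], [0.19, 2.56], [-1.23, 4.37], [0.02, 3.11], [-2.88, 2.88]. Speed limits (rad/s): [2.39, 2.39, 3.01, 3.14, 3.14, 3.14].

## Interface

Orientations are given as a unit quaternion [w, x, y, z].
In Python, from rig import ctrl gives the robot as it stands.
- The arm moves only by the shell command python3 -m pendant 'ROWS' [FORCE]. ROWS is JSON, a list that holds one entry, the list of rows, each a list of 5 numbers: the shift along the tool's x, y, z normalised to -1 to 1, where 1 is 200 mm, then the turn about the tool's z normalised to -1 to 1, where 1 is pi rad, then the opening, from 0 (shut) to 1 (fully open). In form: [[[dx, dy, dz, spin, hand], ...]]. A call has 1 to 12 rows; each row is the pose to reach, as a shift and turn from the pose commanded when the call began, along the tool's axes at that moment, turning the shorter way round; what a row does not reach only later rows make up. A row lasts 1/10 s, in which the tool goes at most 50 mm and 8.59 degrees, less where a joint would pass 70% of its speed; a pose out of reach is approached as far as the arm can. A call with a number of a shift or a turn outside -1 to 1 is refused whole. A call with a gripper value outside its range is refused whole. The fingers move at their own pace and stop on an object; FORCE is the grip in N (left out, the last holds). Time passes only in rows, so rows that repeat a pose let the fingers close. It gives the time, the measured TCP pose, the force, the opening and the grip force at its end, in the units of the state.
- ctrl.sense(): the state, without advancing time (a new reading comes with each control period).
- ctrl.capture(name): name is "scene" or "side" or "wrist"; returns (picture, depth): 420x560x3 uint8, blue, green, red; 420x560 float32, mm along the optical axis (not along the pixel's ray), 0 where there is no reading.
- ctrl.get_calibration(name): a dict with "K" (3x3 intrinsics, pixels), "origin" and "rotation" of the camera in the world. Camera axes: x right, y down, z forward; pixel columns grow to the right and rows downward; lengths in mm; the calibration is good to about 2 mm. A picture is of the moment at which its call begins: read the wrist's pose just before it. get_calibration takes no time and is no camera call; for the wrist camera it gives the pose at the moment of the call.
- ctrl.finish_job(): hands the job in; it is judged then, once.
The state is a dict: "time_s": time; "joints": joint angles; "dq": joint speeds; "tau": joint torques, N m; "eef_pos": TCP position; "ee_rot": TCP orientation; "force": force on the tool from outside, world axes, zero at the start; "wrist_torque": the same for the moment, N m; "grip_width": opening from 0.0 (shut) to 1.0 (fully open); "grip_force": force on a finger pad.
Only numpy, scipy, OpenCV 4.12 (cv2) and the standard library are available. Lean on these libraries where they do the work, as an engineer would, in place of code of your own. Each camera call takes 0.05 s, during which the arm holds its last target. There are 200 camera calls.

## Working session

There is one attempt and no reset: what is moved stays moved. The work goes in short steps, Python scripts to look and compute and a shell command to move; the robot and the scene stay as the last step left them, time stands still between calls to the robot, and variables do not carry over. Pictures are saved under pics/ and viewed, at most 14 in all, crops included, and the job is handed in when it is done.

```bash
ls; mkdir -p pics; python3 - <<'E'
from rig import ctrl
import cv2
s=ctrl.sense(); print(s)
for n in("scene","side"):
    p,d=ctrl.capture(n); cv2.imwrite(f"pics/{n}0.png",p)
    import numpy as np; np.save(f"{n}_d.npy",d)
    print(n,ctrl.get_calibration(n))
E
```

```text
pics
{'time_s': 0.0, 'joints': array([-2.23378367e-01,  3.13468646e-01,  1.49848626e+00, -1.41832136e-05,
        1.33100633e+00, -2.23398887e-01]), 'dq': array([ 1.02208778e-03, -1.08145951e-03,  1.00258502e-03, -2.38991671e-03,
        1.01505746e-03, -3.91506159e-05]), 'tau': array([-5.78409599e-04, -4.12261176e+01, -2.59742296e+01, -3.58453699e-04,
        4.11797926e-03, -1.23038126e-05]), 'eef_pos': array([5.24722593e+02, 5.86031115e-02, 2.30707032e+02]), 'ee_rot': array([-5.75368096e-04,  7.07098166e-01,  7.07115065e-01, -3.70479008e-04]), 'force': array([-0.38378345,  0.13326339, -1.19198829]), 'wrist_torque': array([-0.00758863,  0.03319046,  0.01536785]), 'grip_force': 0.0, 'grip_width': 1.0025478763661575}
scene {'K': array([[499.34100942,   0.        , 286.17260525],
       [  0.        , 499.34100942, 204.24843882],
       [  0.        ,   0.        ,   1.        ]]), 'origin': array([1203.42346217, -266.37097143, 1149.33703017]), 'rotation': array([-0.2592798 ,  0.78184753,  0.53909429, -0.17568655])}
side {'K': array([[508.12059805,   0.        , 281.42080287],
       [  0.        , 508.12059805, 216.98531202],
       [  0.        ,   0.        ,   1.        ]]), 'origin': array([-221.95546578,  749.14767653, 1276.46444287]), 'rotation': array([ 0.12285792, -0.34384685,  0.87246885, -0.32476666])}
```

View pics/scene0.png

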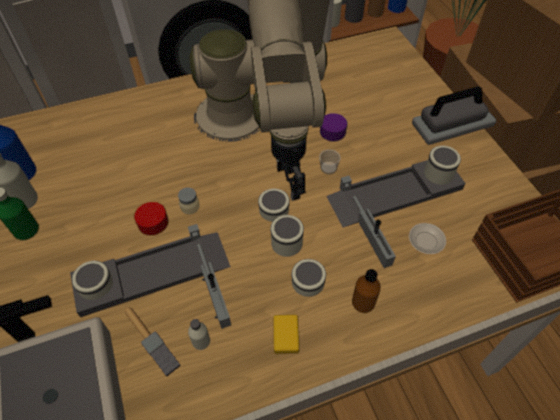

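View pics/side0.png

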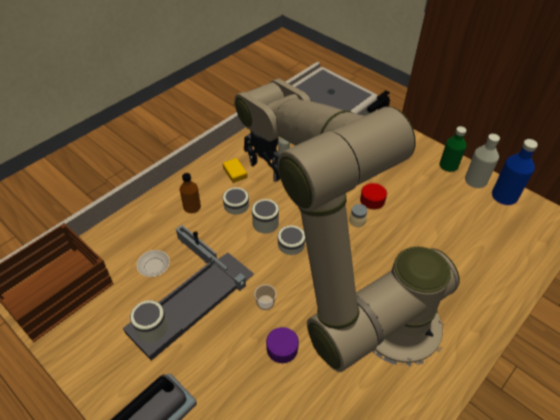

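The scene view shows three white tubs at (273,205), (287,235) and (309,278). The left bay runs (330,205)→(460,165), with its sample at (444,160) and bolt handle at (377,225). The right bay runs (225,250)→(75,295), with its sample at (91,280). The bystanders stand around them.

```bash
cat > h.py <<'E'
import numpy as np, cv2
from rig import ctrl
from scipy.spatial.transform import Rotation as R
def cal(n):
    c=ctrl.get_calibration(n); q=c["rotation"]
    return c["K"],c["origin"],R.from_quat([q[1],q[2],q[3],q[0]]).as_matrix()
def cloud(n,d,c=None):
    K,o,M=c or cal(n); v,u=np.mgrid[:d.shape[0],:d.shape[1]]
    P=np.stack([(u-K[0,2])/K[0,0]*d,(v-K[1,2])/K[1,1]*d,d],-1)@M.T+o
    P[d<=0]=np.nan; return P
def circ(p):
    A=np.c_[2*p,np.ones(len(p))]; s=np.linalg.lstsq(A,(p**2).sum(1),rcond=None)[0]
    return s[:2],np.sqrt(s[2]+s[:2]@s[:2])
E
python3 - <<'E'
from h import *
for n in("scene","side"):
    d=np.load(f"{n}_d.npy"); im=cv2.imread(f"pics/{n}0.png"); P=cloud(n,d)
    X,Y,Z=P[...,0],P[...,1],P[...,2]
    print(n,"table z",np.nanmedian(Z[(X>300)&(X<800)&(abs(Y)<500)]))
    rng=(X>200)&(X<800)&(abs(Y)<600)
    m=(rng&(Z>15)&(Z<130)).astype(np.uint8)
    k,L,S,C=cv2.connectedComponentsWithStats(m)
    for i in range(1,k):
        if S[i,4]<60: continue
        q=P[L==i]; zt=np.nanpercentile(q[:,2],95); t=q[q[:,2]>zt-6]
        (cx,cy),r=cv2.minEnclosingCircle(t[:,:2].astype(np.float32))
        print(i,C[i].round(),S[i,4],"ztop %.0f"%zt,"cen %.0f %.0f r %.0f"%(cx,cy,r),"bgr",np.median(im[L==i],0),"xy range",np.nanmin(q,0)[:2].round(),np.nanmax(q,0)[:2].round())
    # bay floor
    g=im.astype(int); sat=g.max(2)-g.min(2)
    for s in(1,-1):
        f=rng&(Z>-3)&(Z<13)&(sat<25)&(g.mean(2)<110)&(Y*s>60)
        f=cv2.morphologyEx(f.astype(np.uint8),cv2.MORPH_OPEN,np.ones((3,3)))
        k,L,S,C=cv2.connectedComponentsWithStats(f); i=1+np.argmax(S[1:,4])
        print("bay",s,S[i,4],cv2.minAreaRect(P[L==i][:,:2].astype(np.float32)), "box",cv2.boxPoints(cv2.minAreaRect(P[L==i][:,:2].astype(np.float32))).round().tolist())
E
```

```text
scene table z 1.7390317042936658
1 [432. 123.] 949 ztop 112 cen 305 582 r 18 bgr [55. 59. 62.] xy range [248. 534.] [364. 600.]
2 [335. 130.] 359 ztop 49 cen 205 282 r 42 bgr [65. 24. 65.] xy range [200. 239.] [240. 327.]
3 [412. 192.] 3158 ztop 107 cen 487 491 r 45 bgr [62.  66.5 71. ] xy range [410. 204.] [697. 549.]
4 [330. 160.] 328 ztop 51 cen 329 211 r 35 bgr [ 76.  95. 110.] xy range [298. 180.] [361. 242.]
5 [188. 200.] 404 ztop 62 cen 324 -217 r 27 bgr [79.5 95.  97. ] xy range [ 298. -245.] [ 351. -190.]
6 [281. 221.] 1839 ztop 78 cen 536 -4 r 44 bgr [66. 72. 77.] xy range [374. -47.] [580.  47.]
8 [497. 231.] 1522 ztop 120 cen 751 535 r 80 bgr [15. 29. 49.] xy range [700. 467.] [800. 600.]
9 [151. 217.] 831 ztop 49 cen 343 -327 r 43 bgr [ 12.  15. 130.] xy range [ 300. -369.] [ 386. -284.]
10 [428. 236.] 225 ztop 22 cen 663 350 r 51 bgr [ 99. 119. 135.] xy range [615. 299.] [712. 401.]
11 [135. 282.] 3679 ztop 77 cen 541 -377 r 171 bgr [63. 67. 72.] xy range [ 419. -554.] [ 707. -212.]
17 [308. 276.] 986 ztop 49 cen 664 5 r 43 bgr [67. 71. 76.] xy range [619. -38.] [707.  
[... 2066 characters left out ...]
13. 399.]
25 [265. 295.] 327 ztop 53 cen 327 208 r 34 bgr [ 85. 114. 130.] xy range [296. 176.] [359. 240.]
26 [275. 337.] 313 ztop 52 cen 203 284 r 42 bgr [115.  34.  94.] xy range [200. 240.] [238. 325.]
27 [176. 397.] 948 ztop 103 cen 294 575 r 14 bgr [76. 81. 84.] xy range [244. 535.] [354. 600.]
bay 1 2449 ((481.0996398925781, 294.2569885253906), (265.2481994628906, 114.6030502319336), 89.53271484375) box [[423.0, 162.0], [537.0, 161.0], [539.0, 426.0], [425.0, 427.0]]Traceback (most recent call last):
  File "<stdin>", line 19, in <module>
    return _wrapfunc(a, 'argmax', axis=axis, out=out, **kwds)
    return bound(*args, **kwds)
ValueError: attempt to get argmax of an empty sequence
```

```bash
python3 - <<'E'
from h import *
for n,b in(("scene",1.7),("side",4.)):
    P=cloud(n,np.load(f"{n}_d.npy")).reshape(-1,3); P=P[~np.isnan(P[:,0])]; P[:,2]-=b
    for s in(1,-1):
        q=P[(P[:,0]>380)&(P[:,0]<760)&(P[:,1]*s>130)&(P[:,1]*s<560)]
        z=q[:,2]
        def rect(m,t):
            if m.sum()<6: print(n,s,t,"few",m.sum());return
            r=cv2.minAreaRect(q[m][:,:2].astype(np.float32)); print(n,s,t,m.sum(),np.round(r[0],1),np.round(r[1],1),round(r[2],2),"mean",q[m].mean(0).round(1))
        near=(q[:,1]*s<270)
        bar=(abs(z-48)<3)&near&(q[:,0]>530)
        rect(bar,"barrel")
        c=np.polyfit(q[bar][:,0],q[bar][:,1],1); print("  barrel yaw",round(np.arctan(c[0]),4))
        rect((abs(z-48)<3)&near&(q[:,0]<450),"keeper")
        rect((z>75)&(z<98)&near,"cap")
        w=(abs(z-22)<3)&(q[:,1]*s>240)&(q[:,1]*s<420)
        for t,m in(("wlo",w&(q[:,0]<470)),("whi",w&(q[:,0]>500)&(q[:,0]<570))):
            if m.sum()>6:
                c=np.polyfit(q[m][:,1],q[m][:,0],1); print("  ",t,m.sum(),"yaw",round(-np.arctan(c[0]),4),"x at y=±215,±300",np.polyval(c,[s*215,s*300]).round(1))
        rect((q[:,1]*s>430)&(z>70),"sample")
E
```

```text
scene 1 barrel 172 [616.7 219.5] [ 27.8 160. ] 89.42 mean [626.8 218.7  47. ]
  barrel yaw 0.0034
scene 1 keeper 32 [421.5 220.8] [26.  21.9] 82.92 mean [420.7 221.2  47.1]
scene 1 cap 35 [611.3 219.4] [13.  14.9] 58.37 mean [610.9 219.3  86.7]
   wlo 77 yaw -0.0076 x at y=±215,±300 [428.6 429.3]
   whi 83 yaw -0.0073 x at y=±215,±300 [539.2 539.8]
scene 1 sample 1292 [599.6 503.7] [314.7  95.3] 4.53 mean [583.  487.9  99. ]
scene -1 barrel 171 [ 637.6 -228.2] [ 52.3 182.5] 80.04 mean [ 631.8 -226.2   46.8]
  barrel yaw 0.0219
scene -1 keeper 36 [ 430.7 -227.8] [20.1 24.2] 1.39 mean [ 430.5 -227.5   47.1]
scene -1 cap 40 [ 608.9 -226.2] [13.1 15.1] 31.18 mean [ 609.7 -226.4   87. ]
   wlo 110 yaw 0.0253 x at y=±215,±300 [428.3 430.5]
   whi 112 yaw 0.0083 x at y=±215,±300 [548.4 549.1]
scene -1 sample 3115 [ 607.7 -513.2] [ 87.5 312.5] 82.82 mean [ 638.4 -515.8   84.1]
side 1 barrel 108 [652.4 205. ] [ 74.9 238.6] 69.44 mean [619.9 213.7  47.1]
  barrel yaw -0.2377
side 1 keeper 22 [418.2 219.5] [21.9 18.6] 79.64 mean [419.  218.5  46.8]
side 1 cap 59 [678.7 176. ] [ 16.8 182.5] 60.38 mean [689.3 170.8  86.8]
   wlo 74 yaw -0.0093 x at y=±215,±300 [424.7 425.4]
   whi 74 yaw -0.0165 x at y=±215,±300 [534.6 536. ]
side 1 sample 1426 [596.  503.2] [318.3  94.7] 4.97 mean [549.9 497.8  99.2]
side -1 barrel few 3
  barrel yaw -1.1184
side -1 keeper few 0
side -1 cap few 0
side -1 sample 111 [ 698.5 -539.7] [122.3  40.2] 0.45 mean [ 716.1 -545.7   90.4]
```

Found so far:
- **Tubs:** low tubs at (413,2) and (662,5), tall canister at (534,-3).
- **Bays:** the left bay takes the tall one, with origin near (482,209). The right bay takes the lows, with origin near (492,-216).
- **Bolts:** both are half-drawn, with handles at (610,219) and (609,-226).

I'll draw the left bolt first.

```bash
python3 -m pendant '[[[0.3,0.1,0,0,0],[0.5,0.2,0,0,0],[0.8,0.22,0,0,0],[1,0.22,0,0,0],[1,0.22,0,0,0],[1,0.22,0,0,0]]]' 40; python3 -m pendant '[[[0.1,0,0.25,0,0],[0.1,0,0.5,0,0],[0.1,0,0.75,0,0],[0.1,0,0.86,0,0],[0.1,0,0.86,0,0],[0.1,0.03,0.86,0,0],[0.1,0.06,0.86,0,0]]]'
```

```text
time_s: 0.7
eef_pos: [568.6, 201.2, 230.7]
ee_rot: [-0.0, 0.706, 0.708, -0.0]
force: [0.4, -0.1, -0.9]
grip_width: 0.002
grip_force: 0.0
time_s: 1.4
eef_pos: [582.9, 219.5, 61.8]
ee_rot: [0.001, 0.707, 0.707, 0.002]
force: [0.2, 0.0, 0.7]
grip_width: -0.003
grip_force: 0.0
```

```bash
python3 -m pendant '[[[0,0.04,0,0,0],[0,0.08,0,0,0],[0,0.12,0,0,0],[0,0.16,0,0,0],[0,0.2,0,0,0],[0,0.24,0,0,0],[0,0.27,0,0,0],[0,0.29,0,0,0],[0,0.29,0,0,0]]]'
```

```text
time_s: 2.3
eef_pos: [639.6, 220.0, 59.1]
ee_rot: [0.0, 0.707, 0.707, 0.0]
force: [-0.5, 0.6, 0.9]
grip_width: 0.002
grip_force: 0.0
```

```bash
python3 -m pendant '[[[0,0.01,0,0,0],[0,0.02,0,0,0],[0,0.02,0,0,0]]]';python3 -m pendant '[[[0,0.01,0,0,0],[0,0.02,0,0,0],[0,0.02,0,0,0]]]'
```

```text
time_s: 2.6
eef_pos: [643.0, 220.0, 59.1]
ee_rot: [-0.0, 0.707, 0.707, -0.0]
force: [-0.7, -0.5, -0.3]
grip_width: -0.004
grip_force: 0.7
time_s: 2.9
eef_pos: [643.8, 220.0, 58.8]
ee_rot: [-0.003, 0.707, 0.707, -0.004]
force: [-21.4, -3.3, 7.1]
grip_width: -0.005
grip_force: 10.7
```

```bash
python3 -m pendant '[[[0,-0.05,0,0,0],[0,-0.1,-0.2,0,0],[0,-0.2,-0.5,0,0],[-0.25,-0.3,-0.6,0,0],[-0.5,-0.3,-0.6,0,0],[-0.75,-0.33,-0.6,0,0],[-1,-0.33,-0.6,0,0],[-1,-0.33,-0.6,0,0]]]'; python3 -m pendant '[[[-0.25,0,0,0,0],[-0.5,0,0,0,0],[-0.75,0,0,0,0],[-1,0,0,0,0],[-1,0,0,0,0]]]' ;python3 -m pendant '[[[-0.23,0,0,0,0],[-0.23,0,0.2,0,0],[-0.23,0,0.4,0,0],[-0.23,0,0.6,0,0],[-0.23,0,0.6,0,0]]]'
```

```text
time_s: 3.7
eef_pos: [581.2, 15.6, 179.9]
ee_rot: [0.001, 0.709, 0.706, 0.0]
force: [-0.2, 0.9, -0.4]
grip_width: -0.002
grip_force: 0.0
time_s: 4.2
eef_pos: [580.9, -185.3, 179.1]
ee_rot: [0.001, 0.709, 0.705, -0.0]
force: [0.9, 1.1, -0.4]
grip_width: 0.003
grip_force: 0.0
time_s: 4.7
eef_pos: [579.0, -223.9, 54.4]
ee_rot: [-0.004, 0.707, 0.707, -0.001]
force: [-0.4, 0.4, 0.4]
grip_width: -0.001
grip_force: 0.0
```

```bash
python3 -m pendant '[[[0,0.04,0,0,0],[0,0.08,0,0,0],[0,0.12,0,0,0],[0,0.16,0,0,0],[0,0.2,0,0,0],[0,0.24,0,0,0],[0,0.28,0,0,0],[0,0.32,0,0,0],[0,0.35,0,0,0],[0,0.37,0,0,0],[0,0.37,0,0,0]]]';python3 -m pendant '[[[0,0.01,0,0,0],[0,0.02,0,0,0],[0,0.02,0,0,0]]]'
```

```text
time_s: 5.8
eef_pos: [653.2, -226.0, 59.2]
ee_rot: [-0.003, 0.707, 0.707, -0.002]
force: [-17.5, 2.0, 9.1]
grip_width: -0.0
grip_force: 8.9
time_s: 6.1
eef_pos: [653.7, -226.0, 59.0]
ee_rot: [-0.007, 0.707, 0.707, -0.005]
force: [-39.3, 4.1, 17.5]
grip_width: -0.002
grip_force: 20.2
```

```bash
cat >> h.py <<'E'
def tubs(n,y0=-480,y1=430,name=None):
    im,d=ctrl.capture(n); P=cloud(n,d)-[0,0,1.7 if n=="scene" else 4]
    if name: cv2.imwrite(f"pics/{name}.png",im)
    X,Y,Z=P[...,0],P[...,1],P[...,2]; g=im.astype(int)
    k,L,S,C=cv2.connectedComponentsWithStats(((X>330)&(X<740)&(Y>y0)&(Y<y1)&(Z>14)&(Z<95)).astype(np.uint8))
    for i in range(1,k):
        if S[i,4]<150: continue
        q=P[L==i]; zt=np.percentile(q[:,2],95); t=q[q[:,2]>zt-6]
        c,r=cv2.minEnclosingCircle(t[:,:2].astype(np.float32))
        print(n,"top %.0f cen %.0f %.0f r %.0f"%(zt,*c,r))
E
python3 -m pendant '[[[0,-0.06,0,0,0],[0,-0.1,-0.2,0,0],[0,-0.2,-0.5,0,0],[0,-0.2,-0.7,0,0],[0,-0.2,-0.7,0,0]]]'
python3 - <<'E'
from h import *
tubs("scene",name="s1"); tubs("side")
E
```

```text
time_s: 6.6
eef_pos: [621.1, -227.3, 207.3]
ee_rot: [0.007, 0.707, 0.707, 0.002]
force: [0.3, 0.2, 0.5]
grip_width: 0.001
grip_force: 0.0
scene top 47 cen 421 220 r 16
scene top 77 cen 535 -5 r 44
scene top 62 cen 666 219 r 8
scene top 47 cen 344 -326 r 43
scene top 20 cen 663 352 r 51
scene top 75 cen 569 -349 r 170
scene top 47 cen 664 6 r 43
scene top 20 cen 660 -397 r 88
scene top 84 cen 721 -291 r 14
side top 73 cen 486 -469 r 28
side top 48 cen 340 -325 r 44
side top 47 cen 658 5 r 45
side top 92 cen 738 113 r 18
side top 77 cen 531 -3 r 44
side top 58 cen 665 219 r 10
side top 47 cen 413 3 r 44
side top 46 cen 418 220 r 16
side top 47 cen 333 208 r 31
```

View pics/s1.png

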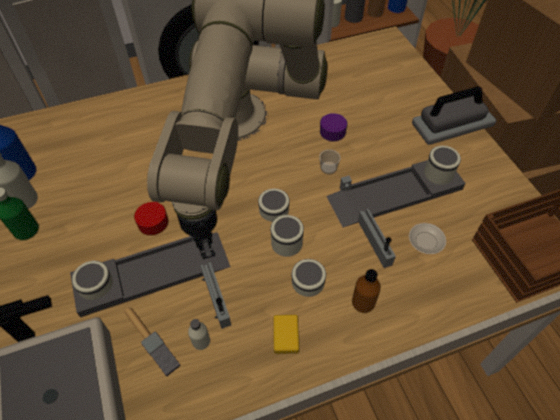

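Both bolts are drawn: the left handle is at (388,243), and the tubs haven't moved. Next I'll go behind the tall canister.

```bash
python3 -m pendant '[[[0.2,-0.1,0,-0.04,0.59],[0.4,-0.2,0,-0.08,0.59],[0.6,-0.28,0,-0.124,0.59],[0.79,-0.29,0,-0.124,0.59],[0.79,-0.29,0,-0.124,0.59],[0.79,-0.29,0,-0.124,0.59],[0.79,-0.29,0,-0.124,0.59]]]'
```

```text
time_s: 7.4
eef_pos: [561.1, -68.8, 198.3]
ee_rot: [-0.001, 0.557, 0.83, -0.0]
force: [-0.1, -0.0, -0.3]
grip_width: 0.591
grip_force: 0.0
```

```bash
python3 -m pendant '[[[0,0,0.25,0,0.59],[0,0,0.5,0,0.59],[0,0,0.75,0,0.59],[0,0,0.85,0,0.59],[0,0,0.85,0,0.59]]]'; python3 -m pendant '[[[0.06,0,0,0,0.59],[0.1,0,0,0,0.59],[0.15,0,0,0,0.59],[0.2,0,0,0,0.59],[0.26,0,0,0,0.59],[0.32,0,0,0,0.59],[0.38,0,0,0,0.59],[0.44,0,0,0,0.59],[0.5,0,0,0,0.59],[0.56,0,0,0,0.59],[0.62,0,0,0,0.59],[0.68,0,0,0,0.59]]]'
python3 - <<'E'
from h import *
tubs("scene",name="s2"); tubs("side")
E
```

```text
time_s: 7.9
eef_pos: [559.2, -68.6, 25.8]
ee_rot: [-0.003, 0.558, 0.83, -0.001]
force: [-0.0, 0.2, 0.5]
grip_width: 0.593
grip_force: 0.0
time_s: 9.1
eef_pos: [508.9, 58.7, 29.3]
ee_rot: [-0.0, 0.557, 0.831, -0.0]
force: [2.4, -4.2, 4.3]
grip_width: 0.592
grip_force: 3.3
scene top 46 cen 423 220 r 15
scene top 82 cen 505 76 r 65
scene top 59 cen 333 -217 r 21
scene top 63 cen 667 220 r 8
scene top 47 cen 345 -326 r 42
scene top 21 cen 664 351 r 50
scene top 74 cen 570 -350 r 171
scene top 47 cen 664 6 r 43
scene top 20 cen 659 -398 r 88
scene top 83 cen 721 -291 r 14
side top 47 cen 437 -349 r 132
side top 48 cen 343 -327 r 43
side top 48 cen 663 15 r 38
side top 85 cen 502 88 r 64
side top 57 cen 672 225 r 17
side top 47 cen 421 19 r 41
side top 46 cen 418 221 r 17
side top 48 cen 334 209 r 30
```

View pics/s2.png

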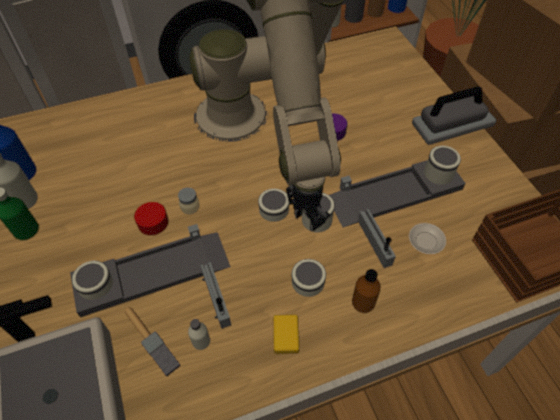

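The canister sits in the cradle at about (318,212) px, clear of the low tub at (273,205). I'll push a bit more, then turn to face straight inwards.

```bash
python3 -m pendant '[[[0.04,0,0,0,0.59],[0.08,0,0,0,0.59],[0.11,0,0,0,0.59],[0.11,0,0,0,0.59]]]'; python3 -m pendant '[[[0.017,-0.017,0,0.031,0.59],[0.035,-0.034,0,0.062,0.59],[0.052,-0.052,0,0.093,0.59],[0.07,-0.07,0,0.124,0.59],[0.07,-0.07,0,0.124,0.59]]]'
python3 - <<'E'
from h import *
tubs("side",50,150); tubs("scene",60,190)
E
```

```text
time_s: 9.6
eef_pos: [500.4, 79.0, 29.1]
ee_rot: [-0.001, 0.557, 0.831, -0.0]
force: [-0.5, 1.3, 0.4]
grip_width: 0.588
grip_force: 0.0
time_s: 10.1
eef_pos: [482.2, 85.8, 29.2]
ee_rot: [-0.0, 0.707, 0.707, -0.0]
force: [-1.5, -0.4, 0.2]
grip_width: 0.59
grip_force: 0.3
side top 87 cen 480 92 r 60
scene top 82 cen 498 122 r 63
```

```bash
python3 -m pendant '[[[0.05,0,0,0,0.59],[0.1,0,0,0,0.59],[0.15,0,0,0,0.59],[0.2,0,0,0,0.59],[0.25,0,0,0,0.59],[0.3,0,0,0,0.59],[0.35,0,0,0,0.59],[0.4,0,0,0,0.59],[0.45,0,0,0,0.59],[0.5,0,0,0,0.59]]]'; python3 -m pendant '[[[0.05,0,0,0,0.59],[0.1,0,0,0,0.59],[0.15,0,0,0,0.59],[0.2,0,0,0,0.59],[0.25,0,0,0,0.59],[0.3,0,0,0,0.59],[0.35,0,0,0,0.59],[0.4,0,0,0,0.59],[0.45,0,0,0,0.59],[0.45,0,0,0,0.59]]]'
python3 - <<'E'
from h import *
tubs("side",200,430,name="d3"); tubs("scene",200,430,name="s3")
E
```

```text
time_s: 11.2
eef_pos: [482.5, 186.8, 29.1]
ee_rot: [-0.0, 0.707, 0.707, -0.0]
force: [0.4, -1.7, -0.8]
grip_width: 0.587
grip_force: 1.0
time_s: 12.2
eef_pos: [482.7, 277.1, 29.4]
ee_rot: [-0.0, 0.707, 0.707, 0.0]
force: [-0.6, 0.0, -0.2]
grip_width: 0.588
grip_force: 0.0
side top 82 cen 470 310 r 62
side top 46 cen 418 221 r 16
scene top 82 cen 564 284 r 130
scene top 21 cen 662 351 r 50
```

View pics/s3.png

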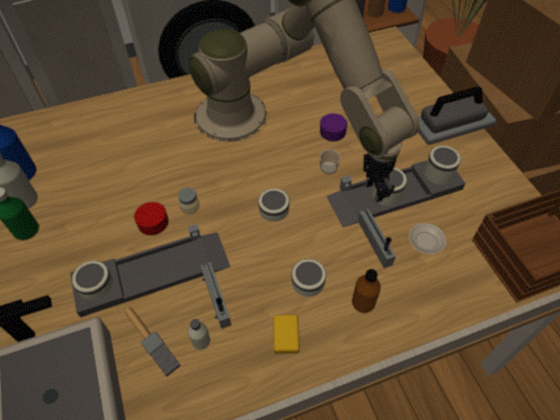

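The canister stands in the left bay at (396,180) px. I'll back off, rise and go behind the near low tub.

```bash
python3 -m pendant '[[[-0.1,0,0,0,0.59],[-0.15,0,-0.2,0,0.59],[-0.15,0,-0.45,0,0.59],[-0.3,-0.1,-0.7,0,0.59],[-0.5,-0.3,-0.7,0,0.59],[-0.7,-0.4,-0.7,0,0.59],[-0.9,-0.5,-0.7,0,0.59],[-1,-0.55,-0.7,0,0.59],[-1,-0.55,-0.7,0,0.59]]]'; python3 -m pendant '[[[-0.06,0,0,-0.045,0.59],[-0.06,0,0,-0.09,0.59],[-0.06,0,0,-0.14,0.59],[-0.06,0,0,-0.189,0.59],[-0.06,0,0,-0.189,0.59],[-0.06,0,0,-0.189,0.59]]]'
python3 - <<'E'
from h import *
tubs("side",-60,430,name="d4"); tubs("scene",-60,430,name="s4")
E
```

```text
time_s: 13.2
eef_pos: [371.8, 73.8, 169.7]
ee_rot: [0.0, 0.708, 0.706, 0.0]
force: [-0.2, 0.7, 0.9]
grip_width: 0.591
grip_force: 0.0
time_s: 13.8
eef_pos: [372.9, 64.0, 169.3]
ee_rot: [0.0, 0.471, 0.882, 0.0]
force: [0.1, 0.6, 0.9]
grip_width: 0.589
grip_force: 0.0
side top 48 cen 659 7 r 44
side top 81 cen 558 278 r 133
side top 47 cen 414 3 r 44
side top 47 cen 418 218 r 16
side top 48 cen 336 209 r 31
scene top 81 cen 486 324 r 45
scene top 48 cen 418 2 r 43
scene top 64 cen 667 220 r 8
scene top 48 cen 664 6 r 43
```

View pics/s4.png

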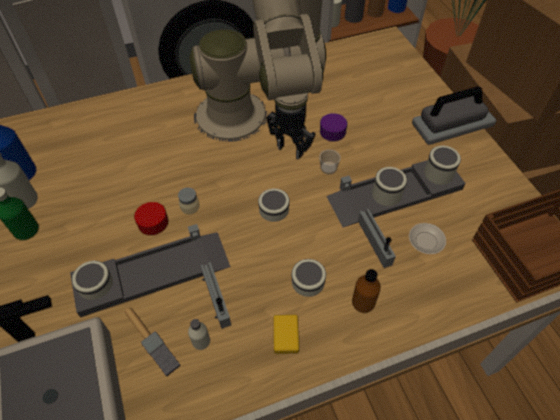

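The canister stands upright at (484,324), 115 mm inside, and the other tubs are in place. Now the near low tub.

```bash
python3 -m pendant '[[[0,0,0.25,0,0.59],[0,0,0.5,0,0.59],[0,0,0.7,0,0.59],[0,0,0.745,0,0.59],[0,0,0.745,0,0.59]]]'; python3 -m pendant '[[[-0.06,0,0,0,0.59],[-0.1,0,0,0,0.59],[-0.15,0,0,0,0.59],[-0.2,0,0,0,0.59],[-0.26,0,0,0,0.59],[-0.32,0,0,0,0.59],[-0.38,0,0,0,0.59],[-0.44,0,0,0,0.59],[-0.5,0,0,0,0.59],[-0.56,0,0,0,0.59],[-0.62,0,0,0,0.59],[-0.68,0,0,0,0.59]]]';  python3 -m pendant '[[[-0.05,0,0,0,0.59],[-0.1,0,0,0,0.59],[-0.15,0,0,0,0.59],[-0.15,0,0,0,0.59]]]'
python3 - <<'E'
from h import *
tubs("scene",-190,60,name="s5")
E
```

```text
time_s: 14.4
eef_pos: [372.6, 63.8, 20.1]
ee_rot: [-0.001, 0.47, 0.883, -0.0]
force: [0.4, 0.4, 1.2]
grip_width: 0.591
grip_force: 0.0
time_s: 15.6
eef_pos: [449.4, -49.8, 20.3]
ee_rot: [-0.0, 0.469, 0.883, -0.0]
force: [-1.3, 3.1, 3.4]
grip_width: 0.589
grip_force: 2.7
time_s: 16.0
eef_pos: [466.6, -75.1, 20.3]
ee_rot: [0.001, 0.47, 0.883, -0.0]
force: [-0.2, -0.6, -1.1]
grip_width: 0.59
grip_force: 0.0
scene top 88 cen 472 -77 r 61
scene top 48 cen 663 6 r 44
```

View pics/s5.png

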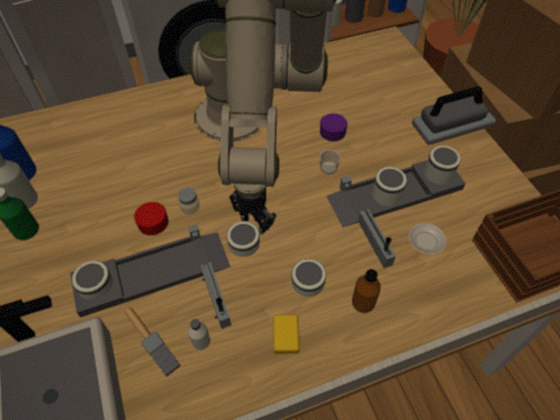

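The tub is cradled at (243,238) px. I'll turn to face straight in, then push up the ramp.

```bash
python3 -m pendant '[[[-0.009,0.027,0,0.047,0.59],[-0.029,0.053,0,0.094,0.59],[-0.054,0.076,0,0.142,0.59],[-0.079,0.1,0,0.189,0.59],[-0.079,0.1,0,0.189,0.59]]]'; python3 -m pendant '[[[-0.04,0,0,0,0.59],[-0.08,0,0,0,0.59],[-0.13,0,0,0,0.59],[-0.18,0,0,0,0.59],[-0.23,0,0,0,0.59],[-0.28,0,0,0,0.59],[-0.33,0,0,0,0.59],[-0.38,0,0,0,0.59],[-0.43,0,0,0,0.59],[-0.48,0,0,0,0.59],[-0.53,0,0,0,0.59],[-0.58,0,0,0,0.59]]]'
python3 - <<'E'
from h import *
tubs("scene",-420,60,name="s6")
E
```

```text
time_s: 16.55
eef_pos: [491.5, -75.7, 20.2]
ee_rot: [0.0, 0.707, 0.707, 0.0]
force: [-0.6, -0.5, -0.6]
grip_width: 0.592
grip_force: 0.0
time_s: 17.75
eef_pos: [491.0, -192.7, 20.3]
ee_rot: [0.0, 0.707, 0.707, -0.0]
force: [-0.1, 2.6, 3.0]
grip_width: 0.59
grip_force: 1.7
scene top 47 cen 345 -326 r 43
scene top 71 cen 596 -217 r 87
scene top 48 cen 663 5 r 43
scene top 20 cen 677 -389 r 69
scene top 84 cen 722 -291 r 13
```

View pics/s6.png

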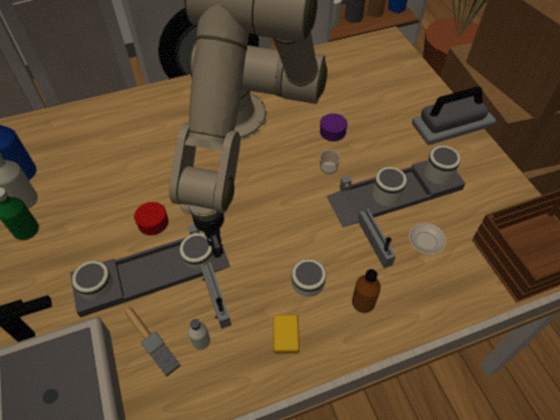

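The tub is over the lip at (197,247) px. I'll keep pushing to the back of the lane.

```bash
python3 -m pendant '[[[-0.05,0,0,0,0.59],[-0.11,0,0,0,0.59],[-0.17,0,0,0,0.59],[-0.23,0,0,0,0.59],[-0.29,0,0,0,0.59],[-0.35,0,0,0,0.59],[-0.41,0,0,0,0.59],[-0.47,0,0,0,0.59],[-0.53,0,0,0,0.59],[-0.58,0,0,0,0.59],[-0.63,0,0,0,0.59],[-0.67,0,0,0,0.59]]]';  python3 -m pendant '[[[-0.03,0,0,0,0.59],[-0.06,0,0,0,0.59],[-0.06,0,0,0,0.59]]]'; python3 -m pendant '[[[0.1,0,0,0,0.59],[0.15,0,-0.2,0,0.59],[0.2,0,-0.45,0,0.59],[0.3,0.1,-0.7,0,0.59],[0.5,0.3,-0.8,0,0.59],[0.7,0.5,-0.8,0,0.59],[0.9,0.75,-0.8,0,0.59],[1,0.95,-0.8,0,0.59],[1,1,-0.8,0,0.59],[1,1,-0.8,0,0.59]]]'
python3 - <<'E'
from h import *
tubs("scene",-440,430,name="s7"); tubs("side",-440,430)
E
```

```text
time_s: 19.0
eef_pos: [491.0, -326.5, 20.3]
ee_rot: [0.0, 0.707, 0.707, -0.0]
force: [-0.0, 1.7, -0.5]
grip_width: 0.591
grip_force: 1.1
time_s: 19.3
eef_pos: [491.1, -338.5, 20.4]
ee_rot: [0.0, 0.707, 0.707, -0.0]
force: [0.2, 0.0, 0.5]
grip_width: 0.593
grip_force: 0.0
time_s: 20.3
eef_pos: [693.7, -134.5, 178.8]
ee_rot: [-0.0, 0.706, 0.709, 0.0]
force: [-0.7, -0.5, -1.0]
grip_width: 0.587
grip_force: 0.0
scene top 81 cen 486 324 r 44
scene top 59 cen 334 -217 r 23
scene top 63 cen 667 221 r 9
scene top 48 cen 345 -327 r 43
scene top 51 cen 467 -318 r 111
scene top 48 cen 664 6 r 43
scene top 67 cen 675 -225 r 8
scene top 20 cen 660 -399 r 89
scene top 84 cen 722 -290 r 15
side top 52 cen 512 -327 r 102
side top 47 cen 427 -232 r 17
side top 48 cen 348 -326 r 41
side top 48 cen 659 6 r 44
side top 81 cen 556 278 r 132
side top 46 cen 419 220 r 16
side top 49 cen 332 209 r 30
```

View pics/s7.png

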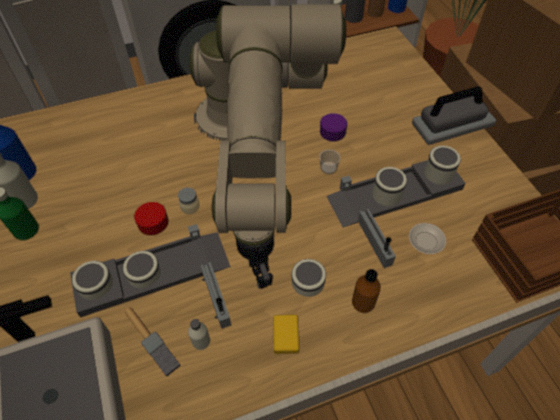

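The first low tub is at the back of the right bay, at (141,268) px. Now for the far low tub at (661,6), coming from beyond it.

```bash
python3 -m pendant '[[[0.2,0.02,0,0.045,0.59],[0.4,0.04,0,0.09,0.59],[0.6,0.06,0,0.135,0.59],[0.75,0.085,0,0.18,0.59],[0.87,0.085,0,0.225,0.59],[0.87,0.085,0,0.27,0.59],[0.87,0.085,0,0.31,0.59],[0.87,0.085,0,0.31,0.59],[0.87,0.085,0,0.31,0.59]]]'
python3 - <<'E'
from h import *
tubs("scene",-60,60); tubs("side",-60,60); print(ctrl.sense()["joints"])
E
```

```text
time_s: 21.3
eef_pos: [707.7, 35.3, 180.8]
ee_rot: [0.0, 0.955, 0.295, 0.0]
force: [0.7, 0.6, -0.1]
grip_width: 0.59
grip_force: 0.0
scene top 47 cen 664 6 r 43
side top 47 cen 662 12 r 42
[-1.14557356e-01  7.76150702e-01  8.94958743e-01 -8.40355719e-05
  1.47026017e+00  8.57706914e-01]
```

```bash
python3 -m pendant '[[[0.03,0,0.25,0,0.59],[0.03,0,0.5,0,0.59],[0.03,0,0.7,0,0.59],[0.03,0,0.8,0,0.59],[0.03,0,0.8,0,0.59]]]'; python3 -m pendant '[[[-0.04,0,0,0,0.59],[-0.08,0,0,0,0.59],[-0.12,0,0,0,0.59],[-0.17,0,0,0,0.59],[-0.22,0,0,0,0.59],[-0.28,0,0,0,0.59],[-0.34,0,0,0,0.59],[-0.4,0,0,0,0.59],[-0.46,0,0,0,0.59],[-0.52,0,0,0,0.59],[-0.58,0,0,0,0.59],[-0.64,0,0,0,0.59]]]'
python3 - <<'E'
from h import *
tubs("scene",-160,60)
E
```

```text
time_s: 21.9
eef_pos: [711.1, 39.5, 16.7]
ee_rot: [-0.001, 0.956, 0.295, -0.003]
force: [-0.2, 0.9, 0.5]
grip_width: 0.591
grip_force: 0.0
time_s: 23.1
eef_pos: [607.5, -32.8, 21.9]
ee_rot: [0.001, 0.956, 0.294, 0.002]
force: [3.2, 1.4, 3.1]
grip_width: 0.591
grip_force: 1.6
scene top 90 cen 631 -61 r 27
```

```bash
python3 -m pendant '[[[-0.05,0,0,0,0.59],[-0.1,0,0,0,0.59],[-0.15,0,0,0,0.59],[-0.2,0,0,0,0.59],[-0.25,0,0,0,0.59],[-0.3,0,0,0,0.59],[-0.35,0,0,0,0.59],[-0.4,0,0,0,0.59],[-0.45,0,0,0,0.59],[-0.45,0,0,0,0.59]]]'
python3 - <<'E'
from h import *
tubs("scene",-190,60,name="s8"); tubs("side",-190,60)
E
```

```text
time_s: 24.15
eef_pos: [531.1, -83.5, 19.8]
ee_rot: [-0.001, 0.956, 0.294, -0.001]
force: [0.1, -0.2, 1.0]
grip_width: 0.591
grip_force: 0.0
scene top 90 cen 556 -112 r 26
```

View pics/s8.png

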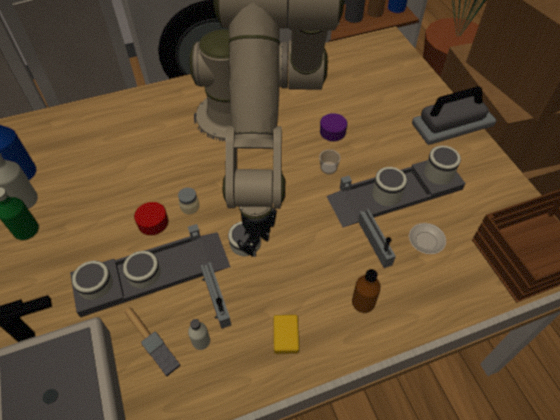

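```bash
python3 -m pendant '[[[0.07,0,0,0,0.59],[0.125,0,0,0,0.59],[0.125,-0.03,0,-0.045,0.59],[0.12,-0.08,0,-0.09,0.59],[0.11,-0.13,0,-0.135,0.59],[0.09,-0.17,0,-0.18,0.59],[0.06,-0.21,0,-0.225,0.59],[0.01,-0.25,0,-0.27,0.59],[-0.035,-0.287,0,-0.31,0.59],[-0.035,-0.287,0,-0.31,0.59],[-0.035,-0.287,0,-0.31,0.59]]]'
python3 - <<'E'
from h import *
tubs("scene",-190,60,name="s9"); tubs("side",-190,60)
E
```

```text
time_s: 25.35
eef_pos: [495.2, -39.3, 20.3]
ee_rot: [0.0, 0.708, 0.706, 0.0]
force: [0.0, -0.1, -0.2]
grip_width: 0.591
grip_force: 0.0
scene top 48 cen 495 -108 r 43
```

View pics/s9.png

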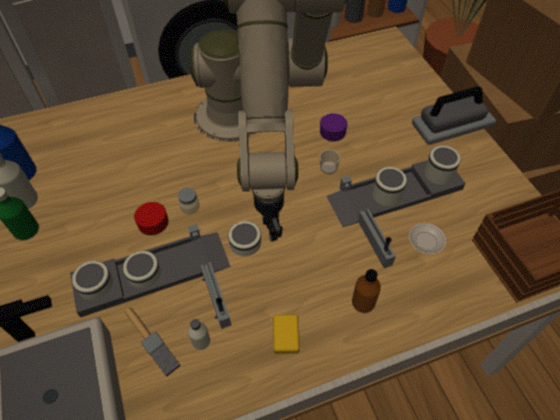

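The tub is at the ramp foot, (244,238) px, with the gripper straight behind it. Pushing in.

```bash
python3 -m pendant '[[[-0.04,-0.018,0,0,0.59],[-0.08,-0.018,0,0,0.59],[-0.12,-0.018,0,0,0.59],[-0.16,-0.018,0,0,0.59],[-0.2,-0.018,0,0,0.59],[-0.25,-0.018,0,0,0.59],[-0.3,-0.018,0,0,0.59],[-0.35,-0.018,0,0,0.59],[-0.4,-0.018,0,0,0.59],[-0.45,-0.018,0,0,0.59],[-0.5,-0.018,0,0,0.59],[-0.55,-0.018,0,0,0.59]]]'; python3 -m pendant '[[[-0.05,0,0,0,0.59],[-0.1,0,0,0,0.59],[-0.15,0,0,0,0.59],[-0.2,0,0,0,0.59],[-0.25,0,0,0,0.59],[-0.3,0,0,0,0.59],[-0.35,0,0,0,0.59],[-0.4,0,0,0,0.59],[-0.45,0,0,0,0.59],[-0.5,0,0,0,0.59],[-0.5,0,0,0,0.59]]]'; python3 -m pendant '[[[0.1,0,0,0,0.59],[0.2,0,-0.2,0,0.59],[0.3,0,-0.45,0,0.59],[0.5,0,-0.7,0,0.3],[0.6,0,-0.8,0,0],[0.7,0.1,-0.8,0,0],[0.7,0.3,-0.8,0,0],[0.7,0.5,-0.8,0,0],[0.7,0.5,-0.8,0,0],[0.7,0.5,-0.8,0,0]]]'
python3 - <<'E'
from h import *
tubs("scene",-440,430,name="s10"); tubs("side",-440,430)
E
```

```text
time_s: 26.65
eef_pos: [491.0, -150.2, 20.3]
ee_rot: [-0.0, 0.707, 0.707, 0.0]
force: [0.5, 2.4, 3.1]
grip_width: 0.591
grip_force: 1.7
time_s: 27.75
eef_pos: [491.1, -250.9, 20.4]
ee_rot: [0.001, 0.707, 0.707, -0.0]
force: [0.5, 0.1, -0.8]
grip_width: 0.586
grip_force: 0.0
time_s: 28.75
eef_pos: [590.7, -107.9, 179.6]
ee_rot: [-0.001, 0.707, 0.708, -0.0]
force: [0.3, 0.7, -0.2]
grip_width: 0.002
grip_force: 0.0
scene top 81 cen 485 324 r 44
scene top 60 cen 333 -217 r 23
scene top 63 cen 667 220 r 9
scene top 47 cen 347 -326 r 42
scene top 20 cen 663 351 r 50
scene top 51 cen 463 -320 r 110
scene top 69 cen 675 -225 r 8
scene top 20 cen 659 -399 r 89
scene top 84 cen 722 -292 r 14
side top 51 cen 458 -321 r 108
side top 48 cen 340 -326 r 44
side top 81 cen 557 281 r 131
side top 46 cen 419 221 r 15
side top 49 cen 333 209 r 32
```

View pics/s10.png

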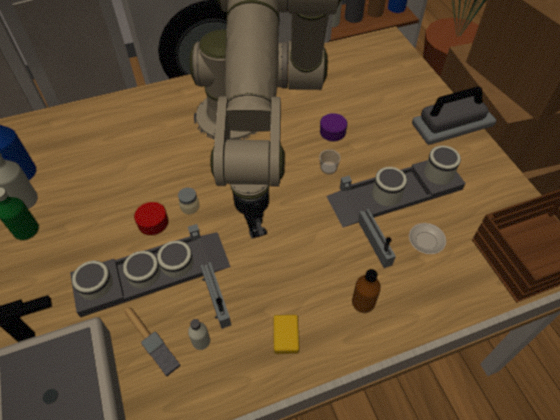

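Both lows stand in the right bay, at (141,267) and (175,256) px, with the nearer one about 80 mm deep. Now I'll slide the right bolt home.

```bash
python3 -m pendant '[[[-0.2,0.2,0,0,0],[-0.4,0.4,0,0,0],[-0.59,0.61,0,0,0],[-0.59,0.61,0,0,0],[-0.59,0.61,0.2,0,0],[-0.59,0.61,0.4,0,0],[-0.59,0.61,0.59,0,0],[-0.59,0.61,0.59,0,0],[-0.59,0.61,0.59,0,0]]]'
```

```text
time_s: 29.75
eef_pos: [713.0, -227.5, 64.0]
ee_rot: [0.0, 0.707, 0.707, 0.0]
force: [-0.8, -0.1, -0.1]
grip_width: -0.0
grip_force: 0.0
```

```bash
python3 -m pendant '[[[0,-0.05,0.01,0,0],[0,-0.1,0.01,0,0],[0,-0.15,0.01,0,0],[0,-0.2,0.01,0,0],[0,-0.25,0.01,0,0],[0,-0.3,0.01,0,0],[0,-0.35,0.01,0,0],[0,-0.4,0.01,0,0],[0,-0.45,0.01,0,0],[0,-0.5,0.01,0,0],[0,-0.55,0.01,0,0],[0,-0.6,0.01,0,0]]]'; python3 -m pendant '[[[0,-0.01,0,0,0],[0,-0.02,0,0,0],[0,-0.025,0,0,0],[0,-0.025,0,0,0]]]'
```

```text
time_s: 30.95
eef_pos: [594.6, -228.7, 64.4]
ee_rot: [0.004, 0.707, 0.707, 0.001]
force: [3.1, -1.8, -0.4]
grip_width: -0.004
grip_force: 1.7
time_s: 31.35
eef_pos: [588.5, -227.4, 60.9]
ee_rot: [0.001, 0.707, 0.707, 0.0]
force: [2.8, -0.2, 2.2]
grip_width: 0.002
grip_force: 1.3
```

```bash
for i in 1 2; do python3 -m pendant '[[[0,-0.01,0,0,0],[0,-0.018,0,0,0],[0,-0.018,0,0,0]]]'; done
```

```text
time_s: 31.65
eef_pos: [584.2, -227.3, 60.2]
ee_rot: [-0.0, 0.707, 0.707, -0.0]
force: [1.4, -0.3, 2.4]
grip_width: -0.003
grip_force: 0.9
time_s: 31.95
eef_pos: [583.6, -227.3, 60.7]
ee_rot: [0.003, 0.707, 0.707, 0.002]
force: [20.1, -0.2, -5.5]
grip_width: -0.001
grip_force: 9.7
```

The right bolt is hard against its stop, and the travel matches 112 mm. Now the left bolt.

```bash
python3 -m pendant '[[[0,0.05,0,0,0],[0,0.1,-0.2,0,0],[0,0.2,-0.45,0,0],[0.2,0.3,-0.6,0,0],[0.4,0.4,-0.6,0,0],[0.6,0.5,-0.6,0,0],[0.8,0.6,-0.6,0,0],[1,0.61,-0.6,0,0],[1,0.61,-0.6,0,0]]]'; python3 -m pendant '[[[0.25,0,0,0,0],[0.5,0,0,0,0],[0.75,0,0,0,0],[1,0,0,0,0],[1,0,0,0,0],[1,0,0,0,0]]]'
python3 - <<'E'
from h import *
tubs("scene",-440,430,name="s11")
E
```

```text
time_s: 32.85
eef_pos: [702.5, -22.0, 179.3]
ee_rot: [-0.001, 0.705, 0.709, -0.0]
force: [0.4, 0.2, 0.3]
grip_width: -0.001
grip_force: 0.0
time_s: 33.45
eef_pos: [702.4, 172.8, 179.5]
ee_rot: [-0.0, 0.707, 0.708, -0.001]
force: [0.3, -0.9, 0.2]
grip_width: -0.003
grip_force: 0.0
scene top 47 cen 422 220 r 16
scene top 60 cen 333 -218 r 21
scene top 48 cen 344 -326 r 43
scene top 57 cen 671 220 r 10
scene top 51 cen 565 -289 r 160
scene top 20 cen 659 -401 r 89
scene top 84 cen 721 -289 r 16
```

View pics/s11.png

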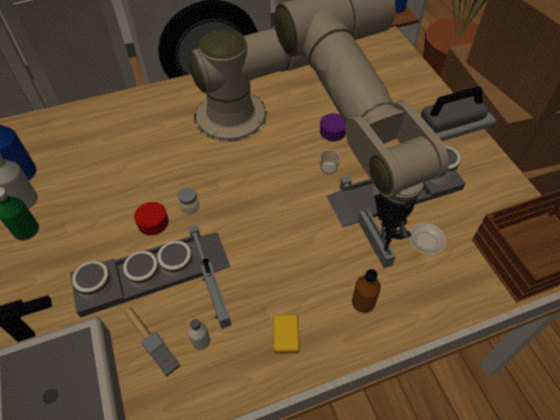

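The right bolt spans its mouth into the keeper, from (195,235) to (205,275) px. Pushing the left bolt now.

```bash
python3 -m pendant '[[[0.235,0,0,0,0],[0.235,0,0,0,0],[0.235,0,0.2,0,0],[0.235,0,0.4,0,0],[0.235,0,0.59,0,0],[0.235,0,0.59,0,0],[0.235,0,0.59,0,0]]]'; python3 -m pendant '[[[0,-0.05,0,0,0],[0,-0.1,0,0,0],[0,-0.15,0,0,0],[0,-0.2,0,0,0],[0,-0.25,0,0,0],[0,-0.3,0,0,0],[0,-0.35,0,0,0],[0,-0.4,0,0,0],[0,-0.45,0,0,0],[0,-0.5,0,0,0],[0,-0.55,0,0,0],[0,-0.6,0,0,0]]]'; python3 -m pendant '[[[0,-0.01,0,0,0],[0,-0.02,0,0,0],[0,-0.02,0,0,0]]]'
```

```text
time_s: 34.2
eef_pos: [703.4, 218.2, 63.4]
ee_rot: [0.0, 0.708, 0.707, 0.0]
force: [0.8, -0.9, 1.8]
grip_width: -0.0
grip_force: 0.0
time_s: 35.4
eef_pos: [584.9, 219.6, 66.0]
ee_rot: [0.002, 0.707, 0.707, 0.003]
force: [2.6, 1.9, -1.5]
grip_width: 0.001
grip_force: 1.6
time_s: 35.7
eef_pos: [580.0, 219.5, 63.8]
ee_rot: [0.001, 0.707, 0.707, 0.001]
force: [3.2, -0.0, 1.7]
grip_width: -0.002
grip_force: 1.3
```

```bash
for i in 1 2; do python3 -m pendant '[[[0,-0.01,0,0,0],[0,-0.018,0,0,0],[0,-0.018,0,0,0]]]'; done
```

```text
time_s: 36.0
eef_pos: [575.1, 219.6, 62.3]
ee_rot: [-0.0, 0.707, 0.707, -0.0]
force: [2.2, 0.2, 1.8]
grip_width: -0.003
grip_force: 1.0
time_s: 36.3
eef_pos: [574.3, 219.5, 62.7]
ee_rot: [0.002, 0.707, 0.707, 0.003]
force: [16.0, 0.7, -4.5]
grip_width: -0.001
grip_force: 8.0
```

Against the stop. I'll retreat and check everything once more.

```bash
python3 -m pendant '[[[0,0.05,0,0,0],[0,0.1,-0.2,0,0],[0,0.2,-0.45,0,0],[-0.2,0.2,-0.7,0,0],[-0.5,0.1,-0.7,0,0],[-0.8,0,-0.7,0,0],[-1,0,-0.7,0,0],[-1,0,-0.7,0,0],[-1,0,-0.7,0,0]]]'
python3 - <<'E'
from h import *
tubs("scene",-440,430,name="s12"); tubs("side",-440,430)
E
```

```text
time_s: 37.2
eef_pos: [570.8, 16.8, 201.9]
ee_rot: [-0.001, 0.709, 0.706, -0.001]
force: [0.2, 0.1, -0.2]
grip_width: 0.005
grip_force: 0.0
scene top 81 cen 514 289 r 89
scene top 59 cen 334 -217 r 23
scene top 47 cen 345 -326 r 43
scene top 21 cen 662 351 r 51
scene top 51 cen 562 -288 r 158
scene top 20 cen 660 -401 r 87
scene top 83 cen 719 -291 r 16
side top 47 cen 434 -260 r 46
side top 48 cen 340 -327 r 42
side top 81 cen 506 286 r 90
side top 48 cen 332 209 r 32
```

View pics/s12.png

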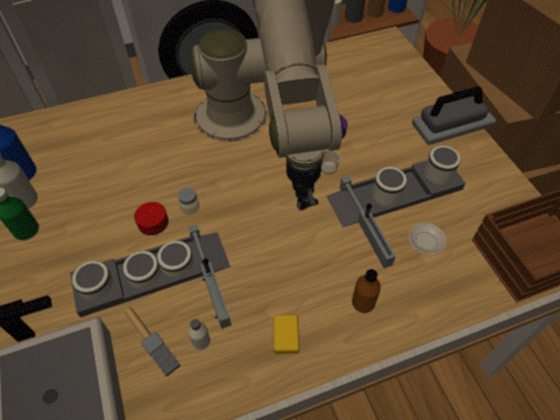

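Both bolts cross into their keepers, with handles at (368,210) and (206,268) px. All three products stand upright behind them and the bystanders haven't moved.

```bash
python3 -c "
from rig import ctrl
print(ctrl.finish_job())"
```

```text
the job is handed in; nothing more can be done
None
```

The job is handed in: the tall canister stands upright in the left bay, both low tubs stand upright in the right bay, both bolts are fully home, and nothing else on the counter was moved.

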